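Steady the rocking decorating wheel

ROBOT

A 6-joint arm with a two-finger parallel gripper is mounted at the origin on the work surface. World frame = base frame: x ahead of the robot, y to its left, z up, the work surface at z = 0. Lengths are in m, angles in rad, forces in N, time in s.
With the tool pointing down it reaches from about 0.375 to 0.975 m from the base axis. Payload 3.8 kg.
Tool frame: the origin (TCP) lies on the centre line of the jaws, within the pads' length; the fingertips stand 14 mm ahead of it and the grasp point (between the pads) lies 5 mm behind it; z points along the fingers, y is the line along which they close (so a half turn about z gives the same grasp; the last joint's range is limited). The gripper opens to 85 mm and grips with 20 to 120 N. Pads are 22 mm wide; open, the fingers measure 114 mm over their backs; the gripper's body (76 mm by 85 mm) begins 54 mm behind the grasp point. The pads swing forward as they close: fully open they stand 13 mm farther back than shut.
Start: joints at [-1.209, 0.264, 1.604, -0, 1.274, -0.037], TCP at [0.262, -0.622, 0.224] pointing down, gripper open.
Joint ranges: [-2.63, 2.63], [-0.94, 2.18], [0.31, 2.57], [-1.31, 4.45], [0, 2.66], [-2.55, 2.55]. Speed limits (rad/s): [2.57, 2.57, 3.14, 3.14, 3.14, 3.14].

INTERFACE

Orientations are given as a rotation vector (axis times angle).
In Python, from workcell import bot, eyes, spot_in gives the robot as it stands.
- The arm moves only by the tool carry_out, never from a script. Its argument "series" is text: rows parted by semicolons, each of 4 numbers parted by spaces: the shift along the world's x, y, z in m, then the turn about the world's z in degrees. In form: tx ty tz roll; .... A call has 1 to 20 rows; each row shifts and turns the commanded pose from where the row before left it; what a row does not reach is not made up. A row lasts 1/8 s, in which the tool goes at most 62.5 mm and 10.7 degrees, less where a joint would pass 70% of its speed; a pose out of reach is approached as far as the arm can. A call is refused whole if a number of a shift passes 0.0625 or a number of a turn 10.7, either way. A call with a gripper value outside its range is refused whole. "jaw" is the gripper command: -1 is shut, 1 is fully open, values between are in proportion, set as the call begins (left out, the last holds). The fingers move at their own pace and stop on an object; "grip_force" is the grip in N (left out, the last holds). Time passes only in rows, so rows that do not move let the fingers close. It gives the time, the measured TCP pose, the force, the opening and the grip force at its end, in the units of the state.
- bot.read_state(): the state, without advancing time (a new reading comes with each control period).
- eyes.read_camera(name): name is "side" or "top"; returns (picture, depth): 420x560x3 uint8, blue, green, red; 420x560 float32, m along the optical axis (not along the pixel's ray), 0 where there is no reading.
- eyes.get_calibration(name): a dict with "K" (3x3 intrinsics, pixels), "distortion" ([k1, k2, p1, p2, k3] as OpenCV has them; the pictures are not rectified), "position" and "rotation" of the camera in the world. Camera axes: x right, y down, z forward; pixel columns grow to the right and rows downward; lengths in m; the calibration is good to about 2 mm. A picture is of the moment at which its call begins. get_calibration takes no time and is no camera call.
- bot.finish_job(): hands the job in; it is judged then, once.
Trained networks look in the newest picture that a camera, given by its name, has taken for a name from the list of things; names that differ only in an ending like _2 or _b are one class to them, and where a whole thing is asked for, a point or a joint stands for the part that bears it (a point fixed in the world has none). Each returns a list of dicts, best first, with "score" (0 to 1); they miss things now and then, are a little off and sometimes report something else, mostly with a low value. They report only what shows in the picture. A call takes as long as a camera call.
- spot_in(camera, target): "rect" ([centre column, centre row, width, height] in pixels, round what is visible of it).
The state is a dict: "time": time; "q": joint angles; "joint_vel": joint speeds; "joint_torque": joint torques, N m; "tool_pos": TCP position; "tcp_rot": TCP orientation; "wrist_force": force on the tool from outside, world axes, zero at the start; "torque": the same for the moment, N m; "width": opening from 0.0 (shut) to 1.0 (fully open); "grip_force": force on a finger pad.
Only numpy, scipy, OpenCV 4.12 (cv2) and the standard library are available. Lean on these libraries where they do the work, as an engineer would, in place of code of your own. Each camera call takes 0.05 s, during which the arm holds its last target. There are 200 camera calls.

TASK

The decorator's turntable rocks on its tiles. Feel for the loose corner by pressing down on the corners of the base plate with a fingertip, one after another, until you have pushed the one that gives right down; then press that corner's hinged shim down flat so that the plate stands level and firm. Leave the other three shims raised, lift nothing, and leave the wheel, the bowl on it and everything around it where they stand.

Things in the scene. Friction and masses are not known exactly. Their poses are not given: they have to be found in the camera images.
- wheel: Decorator's hand turntable, 2.5 to 3.7 kg, loose on four clay tiles on a plywood board: grey 220 x 220 mm base plate, 12 mm thick, on four rubber corner feet; low column and 140 mm round head in the middle, head top 40 mm above the plate. Origin: middle of the feet's undersides, 28 mm below the plate's top; z up, x away from the robot and y to its left at yaw 0 (yaw within 0.35 rad).
- wheel_mid (a point): Centre of the base plate, level with its top face (inside the column). One of the four tiles, any one, is 4 mm too thin, so that corner's foot hangs clear: pressed with 4 to 9 N that corner gives by 4 to 5 mm, stops on its tile, and comes back when let go. The other three corners are firm (give under 1.5 mm).
- corner_near_left (a point): Place to press the near left corner of the base plate (near/far as seen from the robot): a point on its flat top face, 12 mm in from both edges.
- pad_near_left (a point): Point on the ribbed top of the near left shim, near its free end, 50 mm along the lever from its pin. Raised, it is 37 mm above the pin and 35 mm from it towards the middle of the left edge; flat, 10 mm above the pin (4 mm above the plate's top) and 50 mm from it. The lever ends 15 mm further on.
- shim_near_left (a joint): Hinged shim, near left: steel lever 14 mm wide, centred 12 mm outside the plate's left edge; pin 20 mm from the near edge's line, 6 mm below the plate's top; tail towards the middle of the left edge. 0: raised 36 degrees; 0.62 rad: flat. Folds under 1 to 5 N, stays put. Flat, its cam reaches 4 mm below the feet: fills a loose corner's gap; a firm one it jacks up out of level.
- corner_near_right (a point): Place to press the near right corner of the base plate (near/far as seen from the robot): a point on its flat top face, 12 mm in from both edges.
- pad_near_right (a point): Point on the ribbed top of the near right shim, near its free end, 50 mm along the lever from its pin. Raised, it is 37 mm above the pin and 35 mm from it towards the middle of the right edge; flat, 10 mm above the pin (4 mm above the plate's top) and 50 mm from it. The lever ends 15 mm further on.
- shim_near_right (a joint): Hinged shim, near right: steel lever 14 mm wide, centred 12 mm outside the plate's right edge; pin 20 mm from the near edge's line, 6 mm below the plate's top; tail towards the middle of the right edge. 0: raised 36 degrees; 0.62 rad: flat. Folds under 1 to 5 N, stays put. Flat, its cam reaches 4 mm below the feet: fills a loose corner's gap; a firm one it jacks up out of level.
- corner_far_left (a point): Place to press the far left corner of the base plate (near/far as seen from the robot): a point on its flat top face, 12 mm in from both edges.
- pad_far_left (a point): Point on the ribbed top of the far left shim, near its free end, 50 mm along the lever from its pin. Raised, it is 37 mm above the pin and 35 mm from it towards the middle of the left edge; flat, 10 mm above the pin (4 mm above the plate's top) and 50 mm from it. The lever ends 15 mm further on.
- shim_far_left (a joint): Hinged shim, far left: steel lever 14 mm wide, centred 12 mm outside the plate's left edge; pin 20 mm from the far edge's line, 6 mm below the plate's top; tail towards the middle of the left edge. 0: raised 36 degrees; 0.62 rad: flat. Folds under 1 to 5 N, stays put. Flat, its cam reaches 4 mm below the feet: fills a loose corner's gap; a firm one it jacks up out of level.
- corner_far_right (a point): Place to press the far right corner of the base plate (near/far as seen from the robot): a point on its flat top face, 12 mm in from both edges.
- pad_far_right (a point): Point on the ribbed top of the far right shim, near its free end, 50 mm along the lever from its pin. Raised, it is 37 mm above the pin and 35 mm from it towards the middle of the right edge; flat, 10 mm above the pin (4 mm above the plate's top) and 50 mm from it. The lever ends 15 mm further on.
- shim_far_right (a joint): Hinged shim, far right: steel lever 14 mm wide, centred 12 mm outside the plate's right edge; pin 20 mm from the far edge's line, 6 mm below the plate's top; tail towards the middle of the right edge. 0: raised 36 degrees; 0.62 rad: flat. Folds under 1 to 5 N, stays put. Flat, its cam reaches 4 mm below the feet: fills a loose corner's gap; a firm one it jacks up out of level.
- bowl_mid (a point): Middle (20 mm up) of the clay bowl being decorated, which stands loose at the centre of the wheel's head, 110 mm across the rim, 43 mm tall.
- pot_board: Small clay slip pot, 54 mm across, 42 mm tall, a wooden stick leaning in it; stands on the plywood board left of the wheel. Origin: centre of its underside. Not part of the job.
- pot_table: The same kind of small slip pot, on the table left of the board. Origin: centre of its underside. Not part of the job.
- brush: Thin brush, 148 mm long, 8 mm thick, lying on the plywood board right of the wheel. Origin: under its middle, x along it. Not part of the job.
- wood_tool: Flat wooden modelling tool, 130 x 17 x 6 mm, lying on the plywood board along its near edge. Origin: centre of its underside. Not part of the job.
- domed_a: Painted domed clay figure, 82 mm across, 145 mm tall, on the table left of the board. Origin: centre of its underside. Not part of the job.
- domed_b: The same kind of domed figure, on the table right of the board. Origin: centre of its underside. Not part of the job.
- brush_jar: White jar of brushes, 72 mm across, 215 mm tall with the brushes, on the table right of the board. Origin: centre of its underside. Not part of the job.

How it is judged:
By the outcome, as a careful person would: the job done as asked, in the order asked, and still so for the second after the job is handed in, with the robot touching nothing.
It also fails if it takes over 72 s, if anything falls off the work surface, if the arm or the gripper's body presses on something with over 40 N, if the wrist force passes 120 N, or if a joint passes its speed limit or range.

## Working session

There is one attempt and no reset: what is moved stays moved. The work goes in short steps, Python scripts to look and compute and a tool call to move; the robot and the scene stay as the last step left them, time stands still between calls to the robot, and variables do not carry over. Pictures are saved under pics/ and viewed, at most 10 in all, crops included, and the job is handed in when it is done.

Besides the shell and the picture viewer there is one more tool, called after "Call:" by a JSON object that holds its "fn" and its "kwargs". carry_out: Moves the arm, as the interface text tells. Its arguments: {"type":"object","properties":{"series":{"type":"string"},"jaw":{"type":"number"},"grip_force":{"type":"number"}},"required":["series"]}

```bash
mkdir -p pics; cat > h.py <<'E'
import numpy as np, cv2
from workcell import bot, eyes, spot_in
def cloud(n):
    p,d=eyes.read_camera(n); c=eyes.get_calibration(n)
    K=np.array(c["K"]);D=np.array(c["distortion"]);R=np.array(c["rotation"]);t=np.array(c["position"])
    if R.shape!=(3,3): R=cv2.Rodrigues(R)[0]
    v,u=np.mgrid[:420,:560]
    q=cv2.undistortPoints(np.stack([u,v],-1).reshape(-1,1,2).astype(float),K,D).reshape(420,560,2)
    P=np.dstack([q,np.ones((420,560))])*d[...,None]@R.T+t
    P[d==0]=np.nan
    return p,P
E
python3 - <<'E'
from h import *
for n in("top","side"):
    p,P=cloud(n); cv2.imwrite(f"pics/{n}0.png",p); np.save(f"{n}0.npy",P); print(n,eyes.get_calibration(n)["position"],eyes.get_calibration(n)["rotation"])
    print(spot_in(n,"wheel")[:2])
s=bot.read_state();print(s["time"],s["tcp_rot"],s["tool_pos"])
E
```

```text
top [ 0.29900873 -0.00716879  1.702644  ] [-2.14702132  2.12169533 -0.16259864]
[{'rect': [307.9, 216.7, 99.6, 85.6], 'score': 0.86}]
side [ 0.20937116 -1.18497365  1.47370517] [-2.38201724  0.31084365 -0.13804093]
[{'rect': [299.1, 227.2, 68.7, 68.0], 'score': 0.8}]
0.2 [-3.07791714e+00 -6.21963560e-01  3.47977139e-04] [ 0.26192696 -0.6215748   0.22321735]
```

View pics/top0.png

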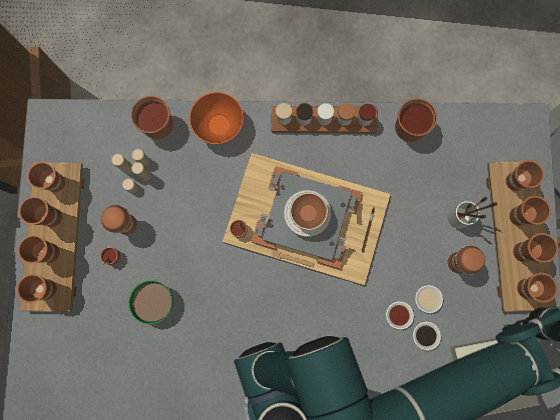

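View pics/side0.png

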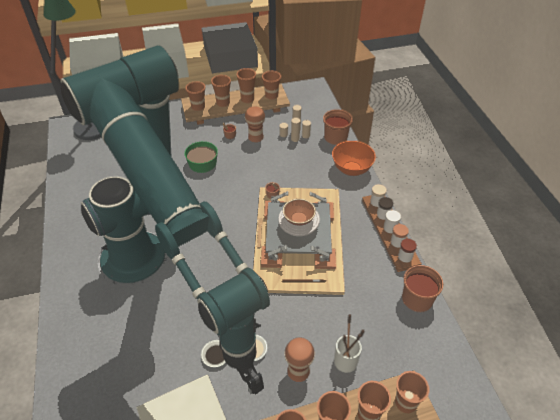

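The top view shows the wheel at about (305,215), with shims on its left and right edges and the board rotated. Next I'll fit the plate from the depth.

```bash
python3 - <<'E'
from h import *
P=np.load("top0.npy"); im=cv2.imread("pics/top0.png")
A=P[160:280,225:385].reshape(-1,3); C=im[160:280,225:385].reshape(-1,3).astype(int)
z=A[:,2]; print(np.histogram(z,bins=np.arange(-.004,.14,.004)))
print("scale mm/px",np.linalg.norm(P[215,306]-P[215,296])*100 if 0 else np.nanmedian(np.abs(np.diff(P[280:300,300,0])))*1000)
c=cv2.resize(im[140:300,215:400],None,fx=4,fy=3.7,interpolation=cv2.INTER_CUBIC); c=cv2.resize(im[145:295,215:400],None,fx=4,fy=4,interpolation=cv2.INTER_CUBIC);cv2.imwrite("pics/crop.png",c)
sat=C.max(1)-C.min(1)
m=(z>.035)&(z<.075)&(sat<35)
print(m.sum()); M=A[m]; print(np.median(M,0))
r=cv2.minAreaRect((M[:,:2]*1000).astype(np.float32)); print(r)
# head / bowl circle
m2=(z>.085); print(A[m2].mean(0), A[m2].max(0), A[m2].min(0))
E
```

```text
(array([1974, 1638,  644,  713, 2044, 2455, 1341,  410,  157,  234,  259,
        134,   57,   76,  100,  377, 1005, 1372,  688,  187,   46,   45,
         37,   41,   43,  102,  234,  298,  202,  146,   93,   99,  122,
         81,   78]), array([-0.004,  0.   ,  0.004,  0.008,  0.012,  0.016,  0.02 ,  0.024,
        0.028,  0.032,  0.036,  0.04 ,  0.044,  0.048,  0.052,  0.056,
        0.06 ,  0.064,  0.068,  0.072,  0.076,  0.08 ,  0.084,  0.088,
        0.092,  0.096,  0.1  ,  0.104,  0.108,  0.112,  0.116,  0.12 ,
        0.124,  0.128,  0.132,  0.136]))
scale mm/px 3.0475722914839465
3634
[ 0.54912812 -0.06033639  0.06513855]
((571.9869384765625, -26.695220947265625), (346.49395751953125, 240.7312469482422), 73.36724090576172)
[ 0.56175872 -0.06423537  0.11711206] [0.66498991 0.13951786 0.15874146] [ 0.45744698 -0.20498647  0.08507819]
```

View pics/crop.png

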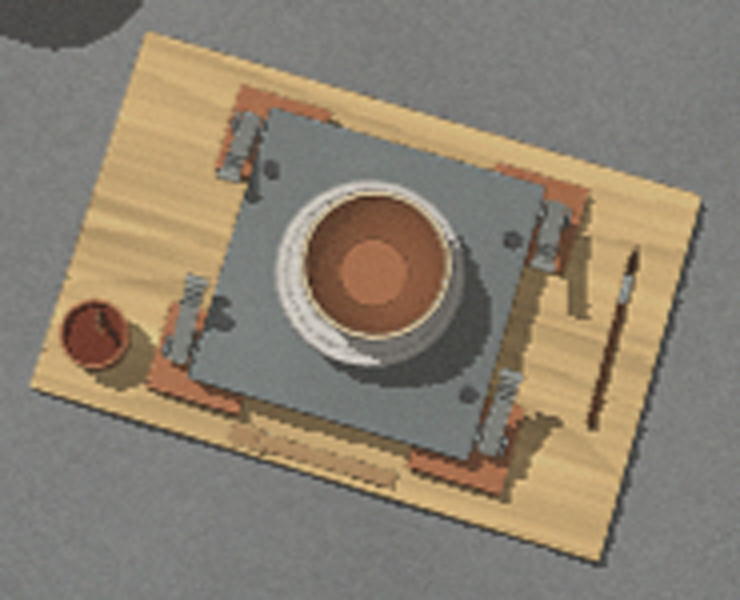

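The enlarged crop shows the plate corners at about FL (270,110), FR (545,187), NR (472,460) and NL (190,378). I'll refine these by colour and compute the targets.

```bash
python3 - <<'E'
from h import *
from scipy.optimize import least_squares
P=np.load("top0.npy"); im=cv2.imread("pics/top0.png")
c=eyes.get_calibration("top");K=np.array(c["K"]);D=np.array(c["distortion"]);R=np.array(c["rotation"]);t=np.array(c["position"])
if R.shape!=(3,3): R=cv2.Rodrigues(R)[0]
quad=np.array([[270,110],[545,187],[472,460],[190,378]])/4+[215,145]
m=np.zeros((420,560),np.uint8); cv2.fillPoly(m,[np.int32(quad)],1); m=cv2.erode(m,np.ones((7,7)))
pts=P[m>0]; pts=pts[(pts[:,2]>.05)&(pts[:,2]<.075)]; zt=np.median(pts[:,2]); print("zt",zt,len(pts))
brd=P[[175,200,235],[262,252,245]];print("board z",brd)
def ray(uv,z):
    q=cv2.undistortPoints(np.float64(uv).reshape(-1,1,2),K,D).reshape(-1,2)
    d=np.c_[q,np.ones(len(q))]@R.T
    return (t+d*((z-t[2])/d[:,2])[:,None])[:,:2]
# plate mask: cool grey
C=im.astype(int); 
print(C[170:172,290:292].tolist(), C[150,300].tolist(), C[185,290].tolist())
W=ray(quad,zt); print(W)
for i in range(4): print(np.linalg.norm(W[i]-W[(i+1)%4]))
# refine with sub-pixel edge along each side via gradient
g=cv2.GaussianBlur((C[:,:,2]-C[:,:,0]).astype(np.float32)+0*C[:,:,1],(0,0),.7)
def model(p):
    x,y,a=p; s=.11; R2=np.array([[np.cos(a),-np.sin(a)],[np.sin(a),np.cos(a)]])
    return np.array([[s,s],[s,-s],[-s,-s],[-s,s]])@R2.T+[x,y]
f=least_squares(lambda p:(model(p)-W).ravel(),[*W.mean(0),-.2]); p=f.x; print("pose",p,np.abs(f.fun).max())
# edge refinement
def proj(X): return cv2.projectPoints(np.c_[X,np.full(len(X),zt)],cv2.Rodrigues(R.T)[0],-R.T@t,K,D)[0].reshape(-1,2)
obs=[]
off=np.linspace(-.012,.012,25)
for it in range(2):
    a=p[2];R2=np.array([[np.cos(a),-np.sin(a)],[np.sin(a),np.cos(a)]]); res=[]
    for nx,ny in((1,0),(-1,0),(0,1),(0,-1)):
        for s in np.linspace(-.09,.09,37):
            L=np.array([[nx*(.11+o)+(-ny)*s, ny*(.11+o)+nx*s] for o in off])
            uv=proj(L@R2.T+p[:2]).astype(np.float32)
            v=cv2.remap(g,uv[:,0].copy(),uv[:,1].copy(),cv2.INTER_LINEAR).ravel()
            d=np.diff(v); k=d.argmax()
            if d[k]>3: res.append((nx,ny,s,(off[k]+off[k+1])/2))
    r=np.array(res)
    F=least_squares(lambda q:(q[0]*r[:,0]+q[1]*r[:,1]+q[2]*r[:,2]-r[:,3]),[0,0,0],loss="soft_l1",f_scale=.001)
    for n in((1,0),(-1,0),(0,1),(0,-1)):
        k=(r[:,0]==n[0])&(r[:,1]==n[1]); print(n,k.sum(),np.median(r[k,3]))
    p[:2]+=R2@F.x[:2]; p[2]+=F.x[2]; print(p)
a=p[2];R2=np.array([[np.cos(a),-np.sin(a)],[np.sin(a),np.cos(a)]])
print("yaw deg",np.degrees(a))
for n,sx,sy in(("NL",-1,1),("NR",-1,-1),("FL",1,1),("FR",1,-1)):
    print(n,"corner",(R2@[sx*.098,sy*.098]+p[:2]).round(4),"pad",(R2@[sx*.045,sy*.122]+p[:2]).round(4))
print(cv2.Rodrigues(bot.read_state()["tcp_rot"])[0].round(3))
E
```

```text
zt 0.0651141378152238 2513
board z [[0.69866727 0.07655598 0.02240936]
 [0.61885994 0.10677122 0.01756051]
 [0.50806022 0.12639627 0.01486796]]
[[[93, 133, 165], [97, 139, 169]], [[80, 113, 169], [82, 113, 170]]] [120, 121, 123] [120, 125, 120]
[[ 0.69708817  0.01139192]
 [ 0.6388775  -0.19975831]
 [ 0.42937976 -0.14351312]
 [ 0.48875298  0.06920053]]
0.21902716254275037
0.21691662909604448
0.22084446144741626
0.21620681432328784
pose [ 0.56352461 -0.06566975 -0.2685551 ] 0.0020982105694614672
(1, 0) 37 0.0015000000000000005
(-1, 0) 37 -0.0005000000000000004
(0, 1) 33 0.0024999999999999996
(0, -1) 32 -0.0034999999999999996
[ 0.56505525 -0.06330684 -0.25611425]
(1, 0) 37 0.0005000000000000004
(-1, 0) 37 -0.0005000000000000004
(0, 1) 33 -0.0005000000000000004
(0, -1) 32 -0.0005000000000000004
[ 0.56522126 -0.06347818 -0.23070501]
yaw deg -13.218423178596355
NL corner [0.4922 0.0543] pad [0.5493 0.0656]
NR corner [ 0.4474 -0.1365] pad [ 0.4935 -0.172 ]
FL corner [0.683  0.0095] pad [0.6369 0.045 ]
FR corner [ 0.6382 -0.1813] pad [ 0.5811 -0.1925]
[[ 0.922  0.388 -0.001]
 [ 0.388 -0.922  0.001]
 [ 0.    -0.001 -1.   ]]
```

The yaw correction has the wrong sign: turning by dθ shifts the edge by −dθ·s. I'll redo it with that fixed.

```bash
python3 - <<'E'
from h import *
from scipy.optimize import least_squares
im=cv2.imread("pics/top0.png")
c=eyes.get_calibration("top");K=np.array(c["K"]);D=np.array(c["distortion"]);R=np.array(c["rotation"]);t=np.array(c["position"])
if R.shape!=(3,3): R=cv2.Rodrigues(R)[0]
C=im.astype(np.float32); g=cv2.GaussianBlur(C[:,:,2]-C[:,:,0],(0,0),.7); zt=.0655
p=np.array([.5635,-.0650,-.2686]); off=np.linspace(-.01,.01,41)
proj=lambda X: cv2.projectPoints(np.c_[X,np.full(len(X),zt)],cv2.Rodrigues(R.T)[0],-R.T@t,K,D)[0].reshape(-1,2)
for it in range(4):
    a=p[2];R2=np.array([[np.cos(a),-np.sin(a)],[np.sin(a),np.cos(a)]]); res=[]
    for nx,ny in((1,0),(-1,0),(0,1),(0,-1)):
        for s in np.linspace(-.09,.09,37):
            L=np.array([[nx*(.11+o)-ny*s, ny*(.11+o)+nx*s] for o in off])
            uv=proj(L@R2.T+p[:2]).astype(np.float32)
            d=np.diff(cv2.remap(g,uv[:,0].copy(),uv[:,1].copy(),cv2.INTER_LINEAR).ravel()); k=d.argmax()
            if d[k]>2: res.append((nx,ny,s,(off[k]+off[k+1])/2))
    r=np.array(res)
    F=least_squares(lambda q:(q[0]*r[:,0]+q[1]*r[:,1]-q[2]*r[:,2]-r[:,3]),[0,0,0],loss="soft_l1",f_scale=.001)
    p[:2]+=R2@F.x[:2]; p[2]+=F.x[2]; print(p,np.median(np.abs(F.fun)))
a=p[2];R2=np.array([[np.cos(a),-np.sin(a)],[np.sin(a),np.cos(a)]])
np.save("pose.npy",p); print("yaw deg",np.degrees(a))
for n,sx,sy in(("NL",-1,1),("NR",-1,-1),("FL",1,1),("FR",1,-1)):
    print(n,"corner",(R2@[sx*.098,sy*.098]+p[:2]).round(4),"pad",(R2@[sx*.045,sy*.122]+p[:2]).round(4))
x=cv2.Rodrigues(bot.read_state()["tcp_rot"])[0]; print("tool y dir deg",np.degrees(np.arctan2(x[1,1],x[0,1])))
E
```

```text
[ 0.56504072 -0.06351077 -0.28029851] 0.0006128243742154742
[ 0.56506864 -0.06325255 -0.27941224] 0.0006344989855862334
[ 0.56504228 -0.06342529 -0.28027741] 0.0006069742090147266
[ 0.56499894 -0.06335657 -0.27839614] 0.0005858651880865619
yaw deg -15.950924127074131
NL corner [0.4977 0.0578] pad [0.5553 0.0663]
NR corner [ 0.4438 -0.1307] pad [ 0.4882 -0.1683]
FL corner [0.6862 0.0039] pad [0.6418 0.0416]
FR corner [ 0.6323 -0.1845] pad [ 0.5747 -0.193 ]
tool y dir deg -67.15182542580737
```

Call:
{"fn": "carry_out", "kwargs": {"series": "0 0 0.03 0; 0.0152 0.0409 0 0; 0.0152 0.0409 0 0; 0.0152 0.0409 0 0; 0.0152 0.0409 0 10.24; 0.0152 0.0409 0 10.24; 0.0152 0.0409 0 10.24; 0.0152 0.0409 0 10.24; 0.0152 0.0409 0 10.24; 0.0152 0.0409 0 0; 0.0152 0.0409 0 0; 0.0152 0.0409 0 0; 0.0146 0.0411 0 0; 0 0 -0.05 0; 0 0 -0.04 0; 0 0 0 0; 0 0 0 0", "jaw": -1, "grip_force": 20}}

```text
time: 2.33
tool_pos: [0.4447, -0.1314, 0.1655]
tcp_rot: [2.507, 1.891, 0.001]
wrist_force: [0.5, 0.4, 0.8]
width: 0.003
grip_force: 0.0
```

Call:
{"fn": "carry_out", "kwargs": {"series": "0 0 -0.035 0; 0 0 -0.035 0; 0 0 0 0; 0 0 0 0"}}

```text
time: 2.82
tool_pos: [0.4458, -0.1319, 0.0965]
tcp_rot: [2.506, 1.889, 0.003]
wrist_force: [1.1, 0.4, -0.2]
width: -0.004
grip_force: 0.0
```

```bash
python3 - <<'E'
from h import *
a,P=cloud("side"); b,_=cloud("top")
f=lambda i,x,y:cv2.resize(i[y:y+110,x:x+130],None,fx=3,fy=3,interpolation=cv2.INTER_CUBIC)
cv2.imwrite("pics/c1.png",np.hstack([f(a,235,180),f(b,240,150)]))
E
```

```text
(no output)
```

View pics/c1.png

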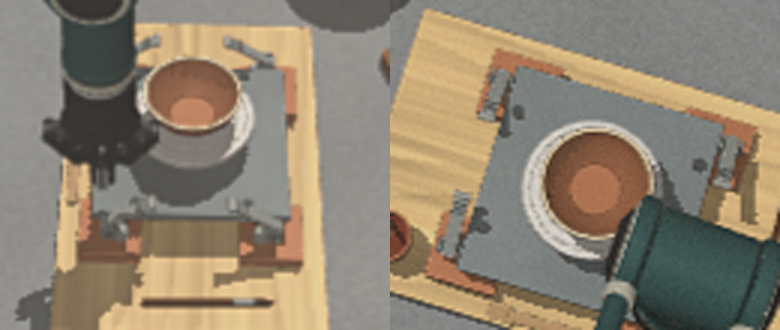

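The side view (left) shows the fingertip just above the near right corner, at about (103,183) in the crop, clear of the shim and the bowl. I'll press slowly from here.

Call:
{"fn": "carry_out", "kwargs": {"series": "0 0 -0.012 0; 0 0 -0.002 0; 0 0 0 0"}}

```text
time: 3.3
tool_pos: [0.4435, -0.1308, 0.0796]
tcp_rot: [-2.507, -1.891, 0.001]
wrist_force: [0.5, -0.3, 0.3]
width: 0.001
grip_force: 0.0
```

Call:
{"fn": "carry_out", "kwargs": {"series": "0 0 -0.001 0; 0 0 -0.001 0; 0 0 0 0"}}

```text
time: 3.68
tool_pos: [0.4439, -0.131, 0.0781]
tcp_rot: [-2.508, -1.892, 0.0]
wrist_force: [-0.3, 0.6, 0.4]
width: -0.001
grip_force: 0.0
```

Call:
{"fn": "carry_out", "kwargs": {"series": "0 0 -0.001 0; 0 0 -0.001 0; 0 0 0 0"}}

```text
time: 4.05
tool_pos: [0.4438, -0.131, 0.076]
tcp_rot: [-2.508, -1.892, 0.0]
wrist_force: [-0.3, 1.1, -0.5]
width: 0.004
grip_force: 0.0
```

Call:
{"fn": "carry_out", "kwargs": {"series": "0 0 -0.001 0; 0 0 0 0"}}

```text
time: 4.3
tool_pos: [0.4438, -0.131, 0.075]
tcp_rot: [-2.508, -1.892, 0.0]
wrist_force: [0.6, -0.2, 0.7]
width: 0.0
grip_force: 0.0
```

Call:
{"fn": "carry_out", "kwargs": {"series": "0 0 -0.001 0; 0 0 0 0"}}

```text
time: 4.55
tool_pos: [0.4438, -0.131, 0.074]
tcp_rot: [-2.508, -1.892, 0.0]
wrist_force: [-0.3, 0.1, -0.4]
width: -0.0
grip_force: 0.0
```

Call:
{"fn": "carry_out", "kwargs": {"series": "0 0 -0.001 0; 0 0 0 0"}}

```text
time: 4.8
tool_pos: [0.4438, -0.131, 0.073]
tcp_rot: [-2.508, -1.892, 0.0]
wrist_force: [0.6, -0.1, 0.3]
width: 0.003
grip_force: 0.0
```

Call:
{"fn": "carry_out", "kwargs": {"series": "0 0 -0.001 0; 0 0 0 0"}}

```text
time: 5.05
tool_pos: [0.4438, -0.131, 0.072]
tcp_rot: [-2.508, -1.892, 0.0]
wrist_force: [0.5, 0.7, 0.5]
width: 0.0
grip_force: 0.0
```

```bash
python3 - <<'E'
from h import *
p=np.load("pose.npy");a=p[2];R2=np.array([[np.cos(a),-np.sin(a)],[np.sin(a),np.cos(a)]])
im,P=cloud("side"); S=np.load("side0.npy"); T=np.load("top0.npy")
for nm,Q in(("side0",S),("top0",T),("side",P)):
    L=(Q[...,:2]-p[:2])@R2; z=Q[...,2]
    for n,x0,y0 in(("NL",-.09,.09),("NR",-.09,-.09),("FL",.09,.09),("FR",.09,-.09)):
        m=(abs(L[...,0]-x0)<.012)&(abs(L[...,1]-y0)<.012)&(z<.09)&(z>.04); print(nm,n,m.sum(),np.median(z[m]).round(4))
    m=(abs(L[...,0])<.3)&(L[...,1]<-.3)&(L[...,1]>-.36)&(z<.02);print("table",np.median(z[m]))
c=cv2.resize(im[210:290,240:345],None,fx=6,fy=6,interpolation=cv2.INTER_CUBIC);cv2.imwrite("pics/c2.png",c)
E
```

```text
side0 NL 36 0.0649
side0 NR 39 0.0652
side0 FL 28 0.0642
side0 FR 40 0.0655
table 0.00023204902463724864
top0 NL 65 0.0654
top0 NR 62 0.0656
top0 FL 58 0.0644
top0 FR 56 0.0643
table -0.0006151933820109923
side NL 0 nan
side NR 17 0.0641
side FL 29 0.0662
side FR 38 0.066
table 0.0004269296339847184
  return _methods._mean(a, axis=axis, dtype=dtype,
  ret = ret.dtype.type(ret / rcount)
```

View pics/c2.png

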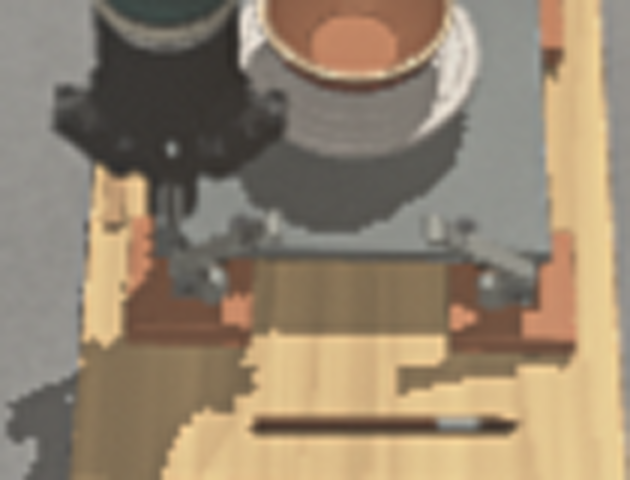

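```bash
python3 - <<'E'
from h import *
s=bot.read_state(); t=s["tool_pos"]; print(t,s["wrist_force"])
im,P=cloud("side"); S=np.load("side0.npy")
d=np.linalg.norm(P[...,:2]-t[:2],axis=-1)
new=(np.abs(P-S).max(-1)>.008)|(np.isnan(S[...,0]))
for v in range(236,258):
    row=[(u,*(P[v,u]*1000).round().astype(int)) for u in range(258,285) if new[v,u] and d[v,u]<.06]
    if row: print(v,[r for r in row][::2])
E
```

```text
[ 0.44385835 -0.13101666  0.07202659] [-0.04079513 -0.2626222   0.8093029 ]
236 [(258, np.int64(412), np.int64(-133), np.int64(138)), (260, np.int64(418), np.int64(-135), np.int64(139)), (262, np.int64(425), np.int64(-133), np.int64(133)), (264, np.int64(429), np.int64(-148), np.int64(151)), (266, np.int64(436), np.int64(-145), np.int64(145)), (268, np.int64(447), np.int64(-122), np.int64(113)), (270, np.int64(446), np.int64(-158), np.int64(158)), (272, np.int64(453), np.int64(-153), np.int64(149)), (274, np.int64(461), np.int64(-148), np.int64(140)), (276, np.int64(467), np.int64(-153), np.int64(145)), (278, np.int64(473), np.int64(-153), np.int64(142)), (280, np.int64(478), np.int64(-158), np.int64(147))]
237 [(258, np.int64(412), np.int64(-134), np.int64(134)), (260, np.int64(418), np.int64(-136), np.int64(134)), (262, np.int64(425), np.int64(-135), np.int64(131)), (264, np.int64(429), np.int64(-146), np.int64(143)), (266, np.int64(436), np.int64(-143), np.int64(137)), (268, np.int64(446), np.int64(-129), np.int64(117)), (270, np.int64(450), np.int64(-142), np.int64(131)), (272, n
[... 3957 characters left out ...]
nt64(460), np.int64(-153), np.int64(73))]
251 [(259, np.int64(420), np.int64(-100), np.int64(14)), (274, np.int64(458), np.int64(-160), np.int64(77))]
252 [(270, np.int64(445), np.int64(-159), np.int64(75)), (281, np.int64(484), np.int64(-151), np.int64(51))]
253 [(275, np.int64(459), np.int64(-168), np.int64(77))]
254 [(260, np.int64(418), np.int64(-123), np.int64(26))]
255 [(261, np.int64(419), np.int64(-133), np.int64(33)), (266, np.int64(435), np.int64(-138), np.int64(34))]
256 [(262, np.int64(422), np.int64(-135), np.int64(30)), (273, np.int64(452), np.int64(-169), np.int64(63))]
257 [(259, np.int64(413), np.int64(-131), np.int64(22)), (271, np.int64(445), np.int64(-172), np.int64(65))]
```

The lowest visible finger points are at about z 0.07, so the tip has yet to touch. I'll keep going down.

Call:
{"fn": "carry_out", "kwargs": {"series": "0 0 -0.001 0; 0 0 -0.001 0; 0 0 0 0"}}

```text
time: 5.52
tool_pos: [0.4438, -0.131, 0.0699]
tcp_rot: [-2.508, -1.892, 0.0]
wrist_force: [-0.1, 0.2, -0.4]
width: -0.001
grip_force: 0.0
```

Call:
{"fn": "carry_out", "kwargs": {"series": "0 0 -0.001 0; 0 0 -0.001 0; 0 0 0 0"}}

```text
time: 5.9
tool_pos: [0.4438, -0.131, 0.068]
tcp_rot: [-2.508, -1.892, 0.0]
wrist_force: [-0.2, -0.3, 1.0]
width: -0.001
grip_force: 0.0
```

Call:
{"fn": "carry_out", "kwargs": {"series": "0 0 -0.001 0; 0 0 -0.001 0; 0 0 0 0"}}

```text
time: 6.28
tool_pos: [0.4438, -0.131, 0.066]
tcp_rot: [-2.508, -1.892, 0.0]
wrist_force: [-0.3, 0.6, -0.1]
width: -0.002
grip_force: 0.0
```

```bash
python3 - <<'E'
from h import *
s=bot.read_state(); t=s["tool_pos"]; print(t,s["wrist_force"],s["joint_torque"])
a,_=cloud("side"); b,_=cloud("top")
def pr(n,X):
    c=eyes.get_calibration(n);R=np.array(c["rotation"]); R=R if R.shape==(3,3) else cv2.Rodrigues(R)[0]
    return cv2.projectPoints(np.float64(X).reshape(-1,3),cv2.Rodrigues(R.T)[0],-R.T@np.array(c["position"]),np.array(c["K"]),np.array(c["distortion"]))[0].reshape(-1,2)
p=np.load("pose.npy");A=p[2];R2=np.array([[np.cos(A),-np.sin(A)],[np.sin(A),np.cos(A)]])
cor=np.array([[1,1],[1,-1],[-1,-1],[-1,1]])*.11@R2.T+p[:2]
c0=(235,195);f=5
big=cv2.resize(a[195:295,235:345],None,fx=f,fy=f,interpolation=cv2.INTER_CUBIC)
q=(pr("side",np.c_[cor,[.065]*4])-c0)*f
cv2.polylines(big,[np.int32(q)],True,(0,255,0),1)
for X in([*t[:2],.065],[*t[:2],t[2]],[*t[:2],t[2]-.014]):
    cv2.circle(big,tuple(np.int32((pr("side",X)[0]-c0)*f)),3,(0,0,255),-1)
cv2.imwrite("pics/c3.png",big)
E
```

```text
[ 0.44379891 -0.1309781   0.06595857] [-0.28689672  0.63235379 -0.09141629] [-7.21640663e-04 -3.18881965e+01 -3.06363487e+01 -8.00523935e-05
 -9.52310453e-03 -1.46523246e-05]
```

View pics/c3.png

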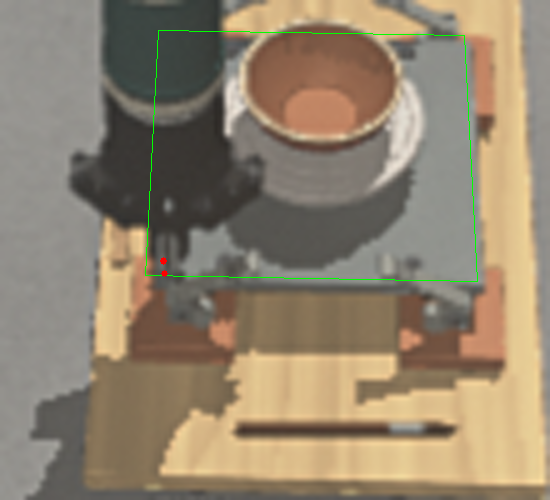

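The overlay puts the finger inside the near right corner (tip about (165,265), plate corner (147,275)) but not clearly touching it. I'll continue in 1 mm steps.

Call:
{"fn": "carry_out", "kwargs": {"series": "0 0 -0.001 0; 0 0 -0.001 0; 0 0 0 0"}}

```text
time: 6.75
tool_pos: [0.4438, -0.131, 0.0639]
tcp_rot: [-2.508, -1.892, 0.0]
wrist_force: [0.1, 0.4, -0.3]
width: 0.005
grip_force: 0.0
```

Call:
{"fn": "carry_out", "kwargs": {"series": "0 0 -0.001 0; 0 0 -0.001 0; 0 0 0 0"}}

```text
time: 7.12
tool_pos: [0.4438, -0.131, 0.062]
tcp_rot: [-2.508, -1.892, 0.0]
wrist_force: [0.2, -0.1, 1.2]
width: -0.001
grip_force: 0.0
```

```bash
python3 - <<'E'
from h import *
a,P=cloud("side"); o=cv2.imread("pics/side0.png")
f=lambda i:cv2.resize(i[225:275,255:295],None,fx=10,fy=10,interpolation=cv2.INTER_CUBIC)
cv2.imwrite("pics/c4.png",np.hstack([f(o),f(a)]))
print(bot.read_state()["wrist_force"],bot.read_state()["torque"])
E
```

```text
[-1.04732249  0.14329973  0.02179079] [-0.04640987 -0.03447938 -0.05085961]
```

View pics/c4.png

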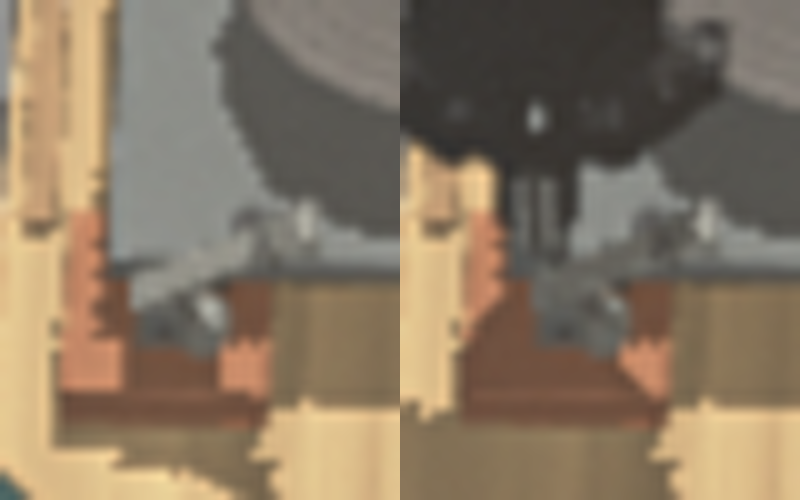

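The left half is before and the right half is now. The plate's near right corner is at crop (110,265) and the finger bottom at about (540,257), so it is over the plate and a pixel or two short of it. I'll continue.

Call:
{"fn": "carry_out", "kwargs": {"series": "0 0 -0.001 0; 0 0 -0.001 0; 0 0 0 0"}}

```text
time: 7.55
tool_pos: [0.4438, -0.131, 0.0599]
tcp_rot: [-2.508, -1.892, 0.0]
wrist_force: [0.3, 0.6, -0.0]
width: -0.001
grip_force: 0.0
```

Call:
{"fn": "carry_out", "kwargs": {"series": "0 0 -0.001 0; 0 0 -0.001 0; 0 0 0 0"}}

```text
time: 7.92
tool_pos: [0.444, -0.1311, 0.0588]
tcp_rot: [-2.508, -1.892, 0.0]
wrist_force: [-2.2, 0.9, 6.7]
width: 0.0
grip_force: 3.1
```

Call:
{"fn": "carry_out", "kwargs": {"series": "0 0 -0.001 0; 0 0 -0.001 0; 0 0 0 0"}}

```text
time: 8.3
tool_pos: [0.4441, -0.1311, 0.0587]
tcp_rot: [-2.508, -1.892, 0.001]
wrist_force: [-9.1, 2.1, 21.4]
width: -0.002
grip_force: 10.7
```

Contact came at TCP z 0.059 and the corner stayed stiff up to 21 N, so near right is firm. Now lift over the bowl's height and move to near left.

Call:
{"fn": "carry_out", "kwargs": {"series": "0 0 0.03 0; 0 0 0.03 0; 0.0135 0.0471 0 0; 0.0135 0.0471 0 0; 0.0135 0.0471 0 0; 0.0134 0.0472 0 0; 0 0 -0.03 0; 0 0 -0.015 0; 0 0 -0.005 0; 0 0 0 0"}}

```text
time: 9.55
tool_pos: [0.4976, 0.0569, 0.0659]
tcp_rot: [-2.509, -1.89, 0.001]
wrist_force: [1.1, 0.4, -0.4]
width: -0.003
grip_force: 0.0
```

Call:
{"fn": "carry_out", "kwargs": {"series": "0 0 -0.002 0; 0 0 -0.002 0; 0 0 -0.001 0; 0 0 0 0"}}

```text
time: 10.05
tool_pos: [0.4978, 0.0574, 0.0611]
tcp_rot: [2.508, 1.892, 0.0]
wrist_force: [0.6, 0.9, 0.6]
width: 0.003
grip_force: 0.0
```

Call:
{"fn": "carry_out", "kwargs": {"series": "0 0 -0.001 0; 0 0 -0.001 0; 0 0 0 0"}}

```text
time: 10.42
tool_pos: [0.4977, 0.0575, 0.0589]
tcp_rot: [-2.508, -1.892, 0.0]
wrist_force: [-0.4, -0.3, 1.1]
width: 0.001
grip_force: 0.0
```

Call:
{"fn": "carry_out", "kwargs": {"series": "0 0 -0.001 0; 0 0 0 0"}}

```text
time: 10.68
tool_pos: [0.4978, 0.0575, 0.0588]
tcp_rot: [-2.508, -1.892, 0.0]
wrist_force: [-2.3, 0.5, 5.5]
width: -0.001
grip_force: 3.0
```

Call:
{"fn": "carry_out", "kwargs": {"series": "0 0 -0.001 0; 0 0 0 0"}}

```text
time: 10.92
tool_pos: [0.4979, 0.0575, 0.0588]
tcp_rot: [-2.508, -1.892, 0.001]
wrist_force: [-5.3, -0.3, 12.3]
width: 0.001
grip_force: 6.4
```

Call:
{"fn": "carry_out", "kwargs": {"series": "0 0 -0.001 0; 0 0 0 0"}}

```text
time: 11.18
tool_pos: [0.4979, 0.0575, 0.0587]
tcp_rot: [-2.508, -1.892, 0.001]
wrist_force: [-7.9, -1.5, 18.8]
width: 0.0
grip_force: 9.9
```

Call:
{"fn": "carry_out", "kwargs": {"series": "0 0 -0.001 0; 0 0 0 0"}}

```text
time: 11.42
tool_pos: [0.4979, 0.0575, 0.0587]
tcp_rot: [-2.508, -1.892, 0.001]
wrist_force: [-11.5, -0.2, 26.7]
width: -0.004
grip_force: 13.3
```

Near left is firm, again with contact at 0.0588. Next is far left.

Call:
{"fn": "carry_out", "kwargs": {"series": "0 0 0.03 0; 0 0 0.03 0; 0.0471 -0.0135 0 0; 0.0471 -0.0135 0 0; 0.0471 -0.0135 0 0; 0.0472 -0.0134 0 0; 0 0 -0.03 0; 0 0 -0.015 0; 0 0 -0.007 0; 0 0 -0.002 0; 0 0 0 0"}}

```text
time: 12.8
tool_pos: [0.6866, 0.0037, 0.062]
tcp_rot: [2.507, 1.892, 0.002]
wrist_force: [-0.1, 0.2, -0.9]
width: 0.001
grip_force: 0.0
```

Call:
{"fn": "carry_out", "kwargs": {"series": "0 0 -0.001 0; 0 0 -0.001 0; 0 0 -0.001 0; 0 0 0 0"}}

```text
time: 13.3
tool_pos: [0.6866, 0.0036, 0.0589]
tcp_rot: [2.508, 1.892, 0.001]
wrist_force: [-1.9, 0.4, 5.6]
width: 0.001
grip_force: 2.2
```

Call:
{"fn": "carry_out", "kwargs": {"series": "0 0 -0.001 0; 0 0 0 0"}}

```text
time: 13.55
tool_pos: [0.6866, 0.0036, 0.0588]
tcp_rot: [2.508, 1.892, 0.001]
wrist_force: [-3.1, 0.3, 9.2]
width: -0.003
grip_force: 4.6
```

Call:
{"fn": "carry_out", "kwargs": {"series": "0 0 -0.001 0; 0 0 0 0"}}

```text
time: 13.8
tool_pos: [0.6867, 0.0036, 0.0589]
tcp_rot: [2.508, 1.891, 0.001]
wrist_force: [-6.4, -0.2, 12.7]
width: -0.002
grip_force: 6.7
```

Far left is firm too. Now far right, which should be the one that gives.

Call:
{"fn": "carry_out", "kwargs": {"series": "0 0 0.03 0; 0 0 0.03 0; -0.0135 -0.0471 0 0; -0.0135 -0.0471 0 0; -0.0135 -0.0471 0 0; -0.0134 -0.0471 0 0; 0 0 -0.03 0; 0 0 -0.015 0; 0 0 -0.009 0; 0 0 -0.002 0; 0 0 0 0"}}

```text
time: 15.18
tool_pos: [0.633, -0.1843, 0.0605]
tcp_rot: [2.507, 1.893, 0.001]
wrist_force: [0.6, 0.7, -0.1]
width: 0.002
grip_force: 0.0
```

Call:
{"fn": "carry_out", "kwargs": {"series": "0 0 -0.001 0; 0 0 -0.001 0; 0 0 -0.001 0; 0 0 0 0"}}

```text
time: 15.68
tool_pos: [0.6331, -0.185, 0.0579]
tcp_rot: [2.507, 1.891, 0.001]
wrist_force: [0.2, 0.2, 4.1]
width: -0.001
grip_force: 1.8
```

Call:
{"fn": "carry_out", "kwargs": {"series": "0 0 -0.001 0; 0 0 0 0"}}

```text
time: 15.92
tool_pos: [0.6332, -0.1852, 0.0567]
tcp_rot: [2.507, 1.891, 0.001]
wrist_force: [0.7, 0.2, 4.2]
width: 0.004
grip_force: 2.2
```

Call:
{"fn": "carry_out", "kwargs": {"series": "0 0 -0.001 0; 0 0 0 0"}}

```text
time: 16.18
tool_pos: [0.6332, -0.1854, 0.0556]
tcp_rot: [2.507, 1.891, 0.001]
wrist_force: [2.6, -2.1, 5.3]
width: 0.001
grip_force: 2.5
```

Call:
{"fn": "carry_out", "kwargs": {"series": "0 0 -0.001 0; 0 0 0 0"}}

```text
time: 16.42
tool_pos: [0.6333, -0.1855, 0.055]
tcp_rot: [2.507, 1.891, 0.001]
wrist_force: [1.2, -1.6, 6.0]
width: -0.0
grip_force: 3.3
```

Far right gives. I'll push it right down to its stop.

Call:
{"fn": "carry_out", "kwargs": {"series": "0 0 -0.001 0; 0 0 -0.001 0; 0 0 0 0"}}

```text
time: 16.8
tool_pos: [0.6334, -0.1855, 0.0548]
tcp_rot: [2.506, 1.891, 0.001]
wrist_force: [-2.6, 0.2, 14.9]
width: 0.001
grip_force: 7.5
```

Call:
{"fn": "carry_out", "kwargs": {"series": "0 0 -0.001 0; 0 0 0 0"}}

```text
time: 17.05
tool_pos: [0.6334, -0.1855, 0.0547]
tcp_rot: [2.506, 1.891, 0.001]
wrist_force: [-5.3, -1.2, 19.6]
width: -0.004
grip_force: 9.7
```

It is pushed down 4 mm onto its stop. Now lift and move over the far right shim's pad.

Call:
{"fn": "carry_out", "kwargs": {"series": "0 0 0.035 0; 0 0 0.035 0; -0.0288 -0.0043 0 0; -0.0288 -0.0042 0 0; 0 0 -0.012 0; 0 0 0 0"}}

```text
time: 17.8
tool_pos: [0.5732, -0.1925, 0.1066]
tcp_rot: [-2.505, -1.889, 0.003]
wrist_force: [-0.6, 0.5, -1.5]
width: -0.002
grip_force: 0.0
```

Call:
{"fn": "carry_out", "kwargs": {"series": "0 0 -0.004 0; 0 0 -0.004 0; 0 0 -0.004 0; 0 0 -0.004 0; 0 0 0 0"}}

```text
time: 18.42
tool_pos: [0.5746, -0.1932, 0.0927]
tcp_rot: [-2.508, -1.891, 0.0]
wrist_force: [-0.3, 0.2, 0.8]
width: 0.001
grip_force: 0.0
```

Call:
{"fn": "carry_out", "kwargs": {"series": "0 0 -0.004 0; 0 0 -0.004 0; 0 0 -0.004 0; 0 0 0 0"}}

```text
time: 18.92
tool_pos: [0.5745, -0.1932, 0.0804]
tcp_rot: [-2.508, -1.891, 0.001]
wrist_force: [-1.1, -1.1, 0.2]
width: 0.001
grip_force: 0.0
```

```bash
python3 - <<'E'
from h import *
a,P=cloud("side"); o=cv2.imread("pics/side0.png")
f=lambda i:cv2.resize(i[215:275,280:345],None,fx=6,fy=6,interpolation=cv2.INTER_CUBIC)
cv2.imwrite("pics/c5.png",np.hstack([f(o),f(a)])); print(bot.read_state()["wrist_force"])
E
```

```text
[-0.21462563  0.81235111  0.36991748]
```

View pics/c5.png

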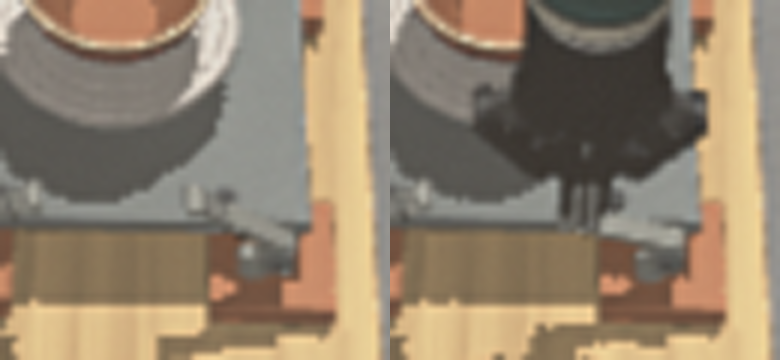

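In the right half the finger (about (580,225)) is on the lever's end, and the lever has already swung partly down. I'll keep pressing until it is flat.

Call:
{"fn": "carry_out", "kwargs": {"series": "0 0 -0.003 0; 0 0 -0.003 0; 0 0 -0.003 0; 0 0 -0.003 0; 0 0 0 0"}}

```text
time: 19.6
tool_pos: [0.5746, -0.1932, 0.0686]
tcp_rot: [-2.508, -1.891, 0.0]
wrist_force: [0.7, 1.7, -1.1]
width: 0.001
grip_force: 0.0
```

Call:
{"fn": "carry_out", "kwargs": {"series": "0 0 -0.002 0; 0 0 -0.002 0; 0 0 -0.002 0; 0 0 0 0"}}

```text
time: 20.1
tool_pos: [0.5748, -0.1933, 0.063]
tcp_rot: [2.508, 1.892, 0.0]
wrist_force: [-0.2, 0.1, 0.8]
width: -0.0
grip_force: 0.4
```

Call:
{"fn": "carry_out", "kwargs": {"series": "0 0 -0.001 0; 0 0 0 0"}}

```text
time: 20.35
tool_pos: [0.5748, -0.1933, 0.0628]
tcp_rot: [-2.508, -1.892, 0.0]
wrist_force: [-2.5, 0.2, 5.6]
width: 0.006
grip_force: 3.0
```

Call:
{"fn": "carry_out", "kwargs": {"series": "0 0 -0.001 0; 0 0 0 0"}}

```text
time: 20.6
tool_pos: [0.5749, -0.1934, 0.0627]
tcp_rot: [-2.508, -1.892, 0.0]
wrist_force: [-4.7, 1.5, 10.9]
width: 0.002
grip_force: 5.3
```

It is solid at 0.0628, which is 4 mm above the plate's contact height, as a flat shim should be. One more push, then lift clear and look.

Call:
{"fn": "carry_out", "kwargs": {"series": "0 0 -0.001 0; 0 0 0 0; 0 0 0.02 0; 0 0 0.05 0; 0 -0.01 0.06 0; 0 -0.06 0.04 0; 0 -0.06 0 0; 0 -0.06 0 0; 0 -0.03 0 0; 0 0 0 0"}}

```text
time: 21.85
tool_pos: [0.5745, -0.4081, 0.2248]
tcp_rot: [2.51, 1.887, -0.0]
wrist_force: [0.3, 0.3, -0.3]
width: 0.001
grip_force: 0.0
```

```bash
python3 - <<'E'
from h import *
a,P=cloud("side"); b,T=cloud("top"); o=cv2.imread("pics/side0.png")
f=lambda i,x,y,w,h:cv2.resize(i[y:y+h,x:x+w],(390,int(390*h/w)),interpolation=cv2.INTER_CUBIC)
cv2.imwrite("pics/c6.png",np.vstack([np.hstack([f(o,255,180,90,68),f(a,255,180,90,68)]),np.hstack([f(cv2.imread("pics/top0.png"),235,160,140,95),f(b,235,160,140,95)])]))
print(bot.read_state()["wrist_force"],bot.read_state()["time"])
E
```

```text
[-1.03732587  1.01331942  0.07998762] 21.95
```

View pics/c6.png

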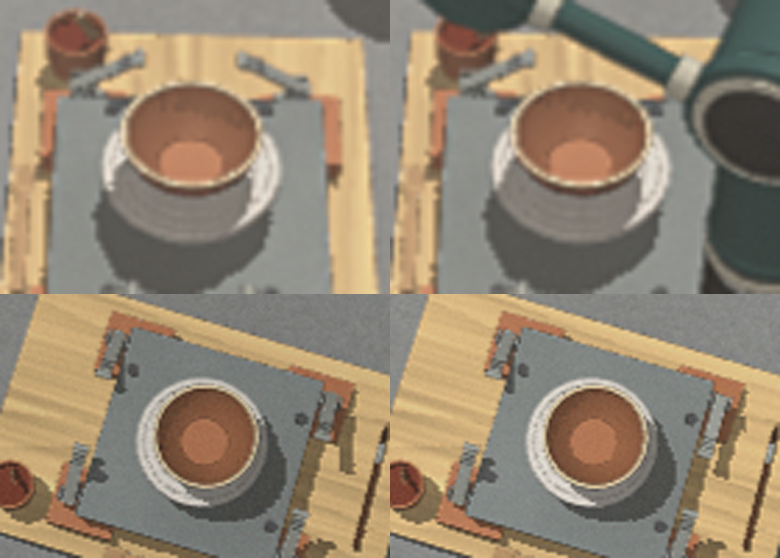

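In the top view (bottom right) the far right shim now shows its full length, lying flat at about (715,425). The other shims, the bowl and the brush look unchanged. Handing in.

```bash
python3 -c "
from workcell import bot
print(bot.finish_job())"
```

```text
the job is handed in; nothing more can be done
None
```

The far right corner was the loose one: it gave 4 mm onto its stop, the other three were firm, and its shim is now pressed flat with the other three left raised; I did not re-press the corner afterwards, and the job is handed in.

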